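Wake, set and tare the bench scale

ROBOT

A 6-joint arm with a two-finger parallel gripper is mounted at the origin on the work surface. World frame = base frame: x ahead of the robot, y to its left, z up, the work surface at z = 0. Lengths are in m, angles in rad, forces in N, time in s.
With the tool pointing down it reaches from about 0.275 to 0.75 m from the base axis. Payload 10.2 kg.
Tool frame: the origin (TCP) lies midway between the tips of the shut fingers; the grasp point (between the pads) lies 19 mm behind it; z points along the fingers, y is the line along which they close (so a half turn about z gives the same grasp; the last joint's range is limited). The gripper opens to 88 mm and grips with 3 to 60 N. Pads are 18 mm wide; open, the fingers measure 123 mm over their backs; the gripper's body (75 mm by 187 mm) begins 45 mm behind the grasp point.
Start: joints at [-1.364, 0.313, 1.498, -0, 1.331, -0.223], TCP at [0.219, -0.477, 0.239] pointing down, gripper open.
Joint ranges: [-2.94, 2.94], [-0.97, 2.17], [0.19, 2.56], [-1.23, 4.37], [0.02, 3.11], [-2.88, 2.88]. Speed limits (rad/s): [2.39, 2.39, 3.01, 3.14, 3.14, 3.14].

INTERFACE

Orientations are given as a rotation vector (axis times angle).
In Python, from rig import bot, camera, calibration, nets gives the robot as it stands.
- The arm moves only by the tool arm_command, never from a script. Its argument "targets" is text: rows parted by semicolons, each of 7 numbers parted by spaces: the shift along the tool's x, y, z in units of 30 mm (1.0 is 30 mm), then the turn, a rotation vector about the tool's x, y, z in rad, then the finger opening in mm, from 0 to 88.1. A call has 1 to 10 rows; each row is the pose to reach, as a shift and turn from the pose commanded when the call began, along the tool's axes at that moment; what a row does not reach only later rows make up. A row lasts 1/10 s, in which the tool goes at most 50 mm and 8.59 degrees, less where a joint would pass 70% of its speed; a pose out of reach is approached as far as the arm can. A call with a gripper value outside its range is refused whole. The fingers move at their own pace and stop on an object; "grip_force" is the grip in N (left out, the last holds). Time passes only in rows, so rows that repeat a pose let the fingers close. It gives the time, the measured TCP pose, the force, the opening and the grip force at its end, in the units of the state.
- bot.get_obs(): the state, without advancing time (a new reading comes with each control period).
- camera(name): name is "scene" or "top" or "wrist"; returns (picture, depth): 400x640x3 uint8, blue, green, red; 400x640 float32, m along the optical axis (not along the pixel's ray), 0 where there is no reading.
- calibration(name): a dict with "vertical_fov" (degrees; the focal length in pixels is half the picture's height over the tangent of half this angle, whatever the lens; pixels are square), "cx", "cy" (the principal point, pixels), "extrinsics" (4x4, takes a point from world to camera coordinates). Camera axes: x right, y down, z forward; pixel columns grow to the right and rows downward; lengths in m; the calibration is good to about 2 mm. The wrist camera is an equidistant fisheye: a pixel r from the principal point sees the ray r / f radians off the axis. A picture is of the moment at which its call begins: read the wrist's pose just before it. calibration takes no time and is no camera call; for the wrist camera it gives the pose at the moment of the call.
- bot.finish_job(): hands the job in; it is judged then, once.
Trained networks look in the newest picture that a camera, given by its name, has taken for a name from the list of things; names that differ only in an ending like _2 or _b are one class to them, and where a whole thing is asked for, a point or a joint stands for the part that bears it (a point fixed in the world has none). Each returns a list of dicts, best first, with "conf" (0 to 1); they miss things now and then, are a little off and sometimes report something else, mostly with a low value. They report only what shows in the picture. A call takes as long as a camera call.
- nets.recognise(name, camera): "rect" ([centre column, centre row, width, height] in pixels, round what is visible of it).
- nets.regions_of(name, camera): "region" (400x640 bool, what is visible of it) and "rect" ([centre column, centre row, width, height] in pixels, round what is visible of it).
The state is a dict: "time": time; "joint_positions": joint angles; "joint_vel": joint speeds; "effort": joint torques, N m; "position": TCP position; "tcp_rot": TCP orientation; "wrist_force": force on the tool from outside, world axes, zero at the start; "moment": the same for the moment, N m; "width": finger opening in m; "finger_force": force on a finger pad.
Only numpy, scipy, OpenCV 4.12 (cv2) and the standard library are available. Lean on these libraries where they do the work, as an engineer would, in place of code of your own. Each camera call takes 0.05 s, during which the arm holds its last target. There are 200 camera calls.

TASK

Get the bench scale ready for filling the pastry cases that stand on its pan: with a fingertip, press its round power key to wake it, then the square units key right beside it to change to grams, then the wide tare key to zero out the mould. Press each key lightly, only as far as its spring gives, and let it come right up before going to the next; do not press the two other keys, and finish with the hand clear. Do not pick up or shift anything: the scale, the mould on its pan and the things around it stay where they are.

Things in the scene. Friction and masses are not known exactly. Their poses are not given: they have to be found in the camera images.
- scale: Steel bench scale, loose on rubber feet, 4 kg, 300 (y) x 330 mm (x). Origin under its centre on the bench; x away from the operator (the robot), y to the operator's left. Rear: flat pan, top 72 mm high. Front: black panel sloping 15 degrees to the robot, display, below it five pale keys, left to right round, square, square, square, wide: y 112, 60, 10, -40, -102, top centres x -130, z 48 mm.
- power_top (a point): Centre of the top face of the power key, key up, a round one 24 mm across, at the operator's far left of the row. Stands 8 mm out of the panel, its face sloping 15 degrees, the pan side higher. Site z points out of the key, y along the row to the operator's left.
- units_top (a point): Centre of the top face of the units key, key up, a square one 20 x 20 mm, the second from the left, next to the round key. Stands 8 mm out of the panel, its face sloping 15 degrees, the pan side higher. Site z points out of the key, y along the row to the operator's left.
- hold_top (a point): Centre of the top face of the hold key, key up, a square one 20 x 20 mm in the middle of the row; not to be pressed. Stands 8 mm out of the panel, its face sloping 15 degrees, the pan side higher. Site z points out of the key, y along the row to the operator's left.
- memory_top (a point): Centre of the top face of the memory key, key up, a square one 20 x 20 mm, fourth from the left; not to be pressed. Stands 8 mm out of the panel, its face sloping 15 degrees, the pan side higher. Site z points out of the key, y along the row to the operator's left.
- tare_top (a point): Centre of the top face of the tare key, key up, a bar 38 mm wide and 20 mm deep, at the far right of the row. Stands 8 mm out of the panel, its face sloping 15 degrees, the pan side higher. Site z points out of the key, y along the row to the operator's left.
- key_power (a joint): Travel of the round power key. 0 (up) to 0.006 m (fully down), square to the panel; a spring of 1.33 N/mm returns it (2 mm takes 2.7 N, fully down 8 N). It registers when 2 mm down for a tenth of a second and counts as up below 1 mm. The scale is built for a light fingertip, never above 20 N.
- key_units (a joint): Travel of the units key. 0 (up) to 0.006 m (fully down), square to the panel; a spring of 1.33 N/mm returns it (2 mm takes 2.7 N, fully down 8 N). It registers when 2 mm down for a tenth of a second and counts as up below 1 mm. The scale is built for a light fingertip, never above 20 N.
- key_hold (a joint): Travel of the hold key (leave alone). 0 (up) to 0.006 m (fully down), square to the panel; a spring of 1.33 N/mm returns it (2 mm takes 2.7 N, fully down 8 N). It registers when 2 mm down for a tenth of a second and counts as up below 1 mm. The scale is built for a light fingertip, never above 20 N.
- key_memory (a joint): Travel of the memory key (leave alone). 0 (up) to 0.006 m (fully down), square to the panel; a spring of 1.33 N/mm returns it (2 mm takes 2.7 N, fully down 8 N). It registers when 2 mm down for a tenth of a second and counts as up below 1 mm. The scale is built for a light fingertip, never above 20 N.
- key_tare (a joint): Travel of the wide tare key. 0 (up) to 0.006 m (fully down), square to the panel; a spring of 1.33 N/mm returns it (2 mm takes 2.7 N, fully down 8 N). It registers when 2 mm down for a tenth of a second and counts as up below 1 mm. The scale is built for a light fingertip, never above 20 N.
- mould: Black plastic forming mould with four empty pastry cases, loose on the scale's pan, 180 x 180 mm, 34 mm high, 0.3 kg. Origin: under its centre, on the pan. Leave it standing there.
- nozzle_mid (a point): Bystander: steel piping nozzle, a cone 34 mm across and 50 mm tall, loose on the bench in front of the panel. Point: half-way up.
- ring_mid (a point): Bystander: steel tart ring 72 mm across, 20 mm high, loose in front of the panel. Point: its centre, half-way up.
- tart_mid (a point): Bystander: chocolate tart 76 mm across, 22 mm high, loose beside the scale. Point: its centre, half-way up.
- jar_mid (a point): Bystander: clear jar 68 mm across, 95 mm tall, loose beside the scale. Point: its centre, half-way up.
- spatula_grip (a point): Bystander: spatula about 240 mm long, lying on the bench towards one side. Point: on its handle.
- bowl_rim (a point): Bystander: steel bowl 130 mm across, 60 mm high, towards one side. Point: centre of its mouth.
- brush_grip (a point): Bystander: pastry brush about 200 mm long, lying towards one side. Point: on its handle.
- jug_rim (a point): Bystander: steel jug 90 mm across, 110 mm high, with a handle, towards one side. Point: centre of its mouth.

How it is judged:
By the outcome, as a careful person would: the job done as asked, in the order asked, and still so for the second after the job is handed in, with the robot touching nothing.
It also fails if it takes over 48 s, if anything falls off the work surface, if the arm or the gripper's body presses on something with over 40 N, if the wrist force passes 120 N, or if a joint passes its speed limit or range.

## Working session

There is one attempt and no reset: what is moved stays moved. The work goes in short steps, Python scripts to look and compute and a tool call to move; the robot and the scene stay as the last step left them, time stands still between calls to the robot, and variables do not carry over. Pictures are saved under pics/ and viewed, at most 10 in all, crops included, and the job is handed in when it is done.

Besides the shell and the picture viewer there is one more tool, called as name(argument=value, ...), one argument or row to a line, values as JSON. arm_command: Moves the arm, as the interface text tells. Its arguments: {"type":"object","properties":{"targets":{"type":"string"},"grip_force":{"type":"number"}},"required":["targets"]}

```bash
mkdir -p pics; ls; cat > h.py <<'E'
from rig import bot,camera,calibration,nets
import numpy as np,cv2
from scipy.spatial.transform import Rotation as R
def world(cal,dep,u,v,shape=(400,640)):
    f=200/np.tan(np.radians(cal["vertical_fov"])/2)
    u=np.asarray(u,float);v=np.asarray(v,float)
    d=dep[np.round(v).astype(int),np.round(u).astype(int)]
    p=np.stack([(u-cal["cx"])/f*d,(v-cal["cy"])/f*d,d,np.ones_like(d)],-1)
    return (p@np.linalg.inv(cal["extrinsics"]).T)[...,:3],d
E
python3 - <<'E'
from h import *
for c in("scene","top"):
    im,d=camera(c);cal=calibration(c);cv2.imwrite(f"pics/{c}0.png",im);np.save(f"{c}d.npy",d)
    print(c,cal)
    for n in ("scale","power_top","units_top","hold_top","memory_top","tare_top"):
        for r in nets.regions_of(n,c)[:3]:
            v,u=np.nonzero(r["region"]); 
            if len(u)==0: continue
            p,dd=world(cal,d,u,v);p=p[dd>0]
            print(n,round(r["conf"],2),np.round(r["rect"],1),len(u),np.round(np.median(p,0),4) if len(p) else None)
print(bot.get_obs())
E
```

```text
pics
scene {'vertical_fov': 51.62141676904327, 'cx': 327.2415928141387, 'cy': 198.00088041027794, 'extrinsics': array([[-0.22009494,  0.97529352, -0.01899394,  0.15010459],
       [ 0.69877277,  0.14404636, -0.70069056, -0.33984281],
       [-0.68064296, -0.16749089, -0.71321243,  1.79311973],
       [ 0.        ,  0.        ,  0.        ,  1.        ]])}
scale 0.82 [338.3 233.1 122.2 106.4] 4617 [0.6965 0.0037 0.067 ]
units_top 0.44 [355.6 182.9  24.1  14.8] 167 [0.3972 0.0387 0.0106]
tare_top 0.7 [496.9 196.1  13.5  36.4] 321 [0.37   0.5291 0.0176]
tare_top 0.36 [330.4 188.7   9.7   6.5] 52 [ 0.4914 -0.0346  0.0466]
top {'vertical_fov': 46.770953237883404, 'cx': 324.9703434733399, 'cy': 199.8805224726063, 'extrinsics': array([[ 4.65130989e-03, -9.99988150e-01, -1.43721265e-03,
         6.53091784e-03],
       [-9.95516267e-01, -4.49471483e-03, -9.44836453e-02,
         5.88783498e-01],
       [ 9.44760658e-02,  1.87024129e-03, -9.95525376e-01,
         1.72961085e+00],
       [ 0.00000000e+00,  0.00000000e+00,  0.00000000e+00,
         1.00000000e+00]])}
scale 0.92 [316.6 188.   92
[... 370 characters left out ...]
.0326  0.0454]
{'time': 0.7, 'joint_positions': array([-1.36439138e+00,  3.12864966e-01,  1.49768264e+00, -1.76331627e-05,
        1.33101662e+00, -2.23413130e-01]), 'joint_vel': array([ 0.00039619, -0.00074276,  0.00091069,  0.00249668, -0.00163356,
        0.00085021]), 'effort': array([ 8.09773428e-04, -4.02049792e+01, -2.52391130e+01,  6.95544155e-02,
        3.19477986e-02, -1.38799212e-06]), 'position': array([ 0.21875035, -0.47726271,  0.23874466]), 'tcp_rot': array([ 3.06929378e+00,  6.69971918e-01, -2.72843812e-05]), 'wrist_force': array([-0.67827979,  1.28435931,  0.18705047]), 'moment': array([0.00249744, 0.03046479, 0.01478153]), 'finger_force': 0.0, 'width': 0.08812950270264257}
```

```bash
python3 - <<'E'
import cv2,numpy as np
a=cv2.imread("pics/top0.png");b=cv2.imread("pics/scene0.png")
A=cv2.resize(a[130:280,230:430],(800,600),interpolation=cv2.INTER_CUBIC);cv2.imwrite("pics/topc.png",A)
cv2.imwrite("pics/scenec.png",cv2.resize(b[140:290,240:440],(800,600),interpolation=cv2.INTER_CUBIC))
E
```

```text
(no output)
```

View pics/topc.png

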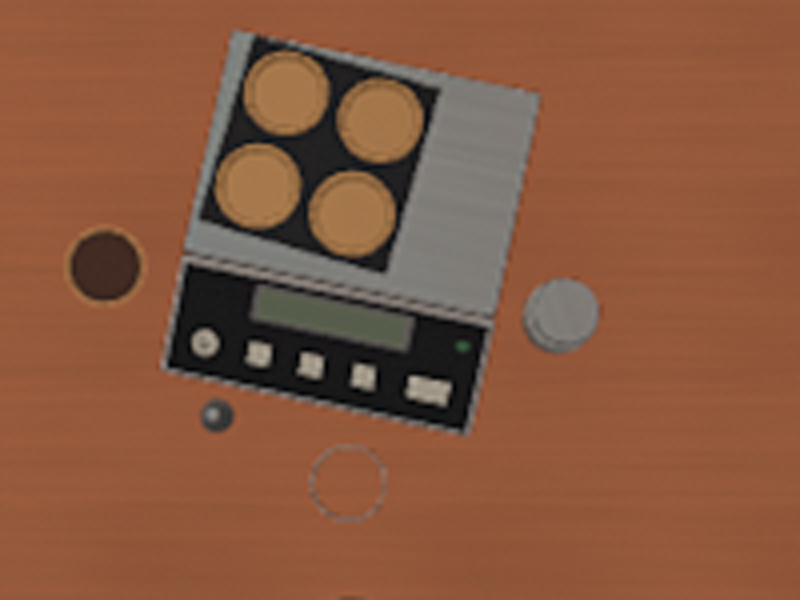

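View pics/scenec.png

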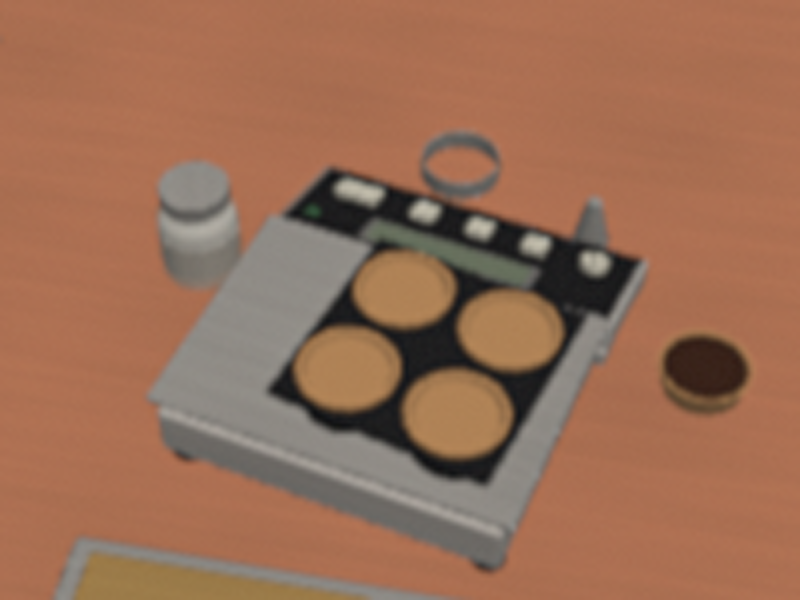

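The top crop shows the keys from left to right at (205,342), (259,354), (311,365), (364,376) and (428,390). The nozzle and ring are in front, the tart on the left and the jar on the right. The scene crop shows the same row from behind. The scale is yawed about -13°.

```bash
cat >> h.py <<'E'
K=np.array([[-.130,.112],[-.130,.060],[-.130,.010],[-.130,-.040],[-.130,-.102]])
def ray(cal,u,v,fish=False,z=.048):
    f=200/np.tan(np.radians(cal["vertical_fov"])/2)
    x,y=(u-cal["cx"])/f,(v-cal["cy"])/f
    if fish:
        r=np.hypot(x,y); c=np.array([np.sin(r)*x/r,np.sin(r)*y/r,np.cos(r)])
    else: c=np.array([x,y,1.])
    E=cal["extrinsics"];o=-E[:3,:3].T@E[:3,3];w=E[:3,:3].T@c
    return o+w*(z-o[2])/w[2]
def fit(P,idx=range(5)):
    A=K[list(idx)];P=np.array(P)[:,:2];a=A-A.mean(0);b=P-P.mean(0)
    th=np.arctan2((a[:,0]*b[:,1]-a[:,1]*b[:,0]).sum(),(a*b).sum())
    M=np.array([[np.cos(th),-np.sin(th)],[np.sin(th),np.cos(th)]])
    t=P.mean(0)-M@A.mean(0)
    return th,t,K@M.T+t
def blob(im,u,v,rad=7,t=130):
    m=(im.min(2)>t).astype(np.uint8);u0,v0=int(u),int(v)
    n,l,s,c=cv2.connectedComponentsWithStats(m)
    j=[i for i in range(1,n) if np.hypot(*(c[i]-[u,v]))<rad and s[i,4]>8]
    if not j: return None
    i=max(j,key=lambda i:s[i,4]);w=(im.min(2).astype(float)-60).clip(0)*cv2.dilate((l==i).astype(np.uint8),np.ones((3,3)))
    yy,xx=np.mgrid[:im.shape[0],:im.shape[1]]
    return (xx*w).sum()/w.sum(),(yy*w).sum()/w.sum(),s[i,4]
E
python3 - <<'E'
from h import *
S={"top":([(205,342),(259,354),(311,365),(364,376),(428,390)],(230,130)),"scene":([(595,262),(535,244),(480,228),(425,211),(359,191)],(240,140))}
for c,(px,o) in S.items():
    im=cv2.imread(f"pics/{c}0.png");cal=calibration(c);P=[]
    for u,v in px:
        b=blob(im,u/4+o[0],v/4+o[1]);print(c,np.round(b,2) if b else (u,v));P.append(ray(cal,b[0],b[1]))
    th,t,Q=fit(P);print(np.degrees(th),t,"\n",np.round(Q,4),"\nres mm",np.round((np.array(P)[:,:2]-Q)*1000,1))
    for n in("nozzle_mid","ring_mid","jar_mid"):
        pass
cal=calibration("wrist");print(cal["vertical_fov"]);o=bot.get_obs();E=cal["extrinsics"]
Rt=R.from_rotvec(o["tcp_rot"]).as_matrix();print(np.round(Rt,3));print("cam in tool",np.round(Rt.T@(-E[:3,:3].T@E[:3,3]-o["position"]),3),np.round(Rt.T@E[:3,:3].T,3))
E
```

```text
top [281.19 214.81   9.  ]
top [294.4  218.07  15.  ]
top [307.31 220.86  17.  ]
top [320.39 223.6   17.  ]
top [336.53 226.99  36.  ]
-12.06300800537245 [0.63317887 0.03751499] 
 [[ 0.5295  0.1742]
 [ 0.5186  0.1234]
 [ 0.5081  0.0745]
 [ 0.4977  0.0256]
 [ 0.4847 -0.0351]] 
res mm [[ 0.5 -1.3]
 [-0.6 -0.1]
 [-0.4  0.4]
 [ 0.   0.3]
 [ 0.6  0.6]]
scene [388.35 205.19  19.  ]
scene [373.52 200.56  19.  ]
scene [359.56 196.44  19.  ]
scene [345.8  192.31  18.  ]
scene [329.44 187.3   32.  ]
-11.771045411003701 [0.63673239 0.03817102] 
 [[ 0.5323  0.1743]
 [ 0.5217  0.1234]
 [ 0.5115  0.0745]
 [ 0.5013  0.0255]
 [ 0.4887 -0.0352]] 
res mm [[ 0.2  0. ]
 [-0.4 -0. ]
 [ 0.   0. ]
 [ 0.2 -0.3]
 [-0.   0.3]]
65.70646984690485
[[ 0.909  0.417 -0.   ]
 [ 0.417 -0.909 -0.   ]
 [-0.     0.    -1.   ]]
cam in tool [ 0.073 -0.001 -0.145] [[ 0.001 -0.959 -0.282]
 [ 1.     0.001 -0.001]
 [ 0.001 -0.282  0.959]]
```

```bash
cat >> h.py <<'E'
YAW=np.radians(-11.9)
KEY=dict(power=[.531,.1742,.048],units=[.520,.1234,.048],tare=[.4867,-.0351,.048])
def Rg(yaw=None):
    yaw=YAW if yaw is None else yaw
    xs=np.array([np.cos(yaw),np.sin(yaw),0]);l=np.array([-np.sin(yaw),np.cos(yaw),0])
    n=np.cos(np.radians(15))*np.array([0,0,1])-np.sin(np.radians(15))*xs
    return np.stack([np.cross(-l,-n),-l,-n],1),n
def plan(key,h,yaw=None):
    M,n=Rg(yaw);o=bot.get_obs();Rt=R.from_rotvec(o["tcp_rot"]).as_matrix()
    p=np.array(KEY[key])+h*n
    print(key,h,"shift",np.round(Rt.T@(p-o["position"])/.03,3),"turn",np.round(R.from_matrix(Rt.T@M).as_rotvec(),4),"F",np.round(o["wrist_force"],2),"t",o["time"])
E
python3 - <<'E'
from h import *
plan("units",.06)
im=cv2.imread("pics/top0.png");cal=calibration("top")
print("jar lid",ray(cal,230+562/4,130+305/4,z=.095),"nozzle",ray(cal,230+217/4,130+412/4,z=.05))
E
```

```text
units 0.06 shift [ 17.056 -14.325   4.426] turn [-0.0834  0.2529  0.6338] F [-0.68  1.28  0.19] t 0.7
jar lid [ 0.55978173 -0.15714012  0.095     ] nozzle [0.46196898 0.16038    0.05      ]
```

arm_command(
  targets="17 -14.3 2.4 -0.083 0.253 0.634 0;17 -14.3 2.4 -0.083 0.253 0.634 0;17 -14.3 2.4 -0.083 0.253 0.634 0;17 -14.3 2.4 -0.083 0.253 0.634 0;17 -14.3 2.4 -0.083 0.253 0.634 0;17 -14.3 2.4 -0.083 0.253 0.634 0;17 -14.3 2.4 -0.083 0.253 0.634 0;17 -14.3 2.4 -0.083 0.253 0.634 0;17 -14.3 2.4 -0.083 0.253 0.634 0;17 -14.3 2.4 -0.083 0.253 0.634 0",
)

```text
time: 1.7
position: [0.4318, -0.0258, 0.1853]
tcp_rot: [3.071, -0.32, 0.407]
wrist_force: [0.7, -1.0, -0.1]
width: 0.0102
finger_force: 0.0
```

```bash
python3 -c "
from h import *
plan('units',.06)"
```

```text
units 0.06 shift [ 0.598 -5.471  2.901] turn [-0.0003 -0.0016 -0.0002] F [ 0.72 -1.04 -0.06] t 1.7
```

arm_command(
  targets="0.6 -5.5 2.9 0 0 0 0;0.6 -5.5 2.9 0 0 0 0;0.6 -5.5 2.9 0 0 0 0;0.6 -5.5 2.9 0 0 0 0;0.6 -5.5 2.9 0 0 0 0;0.6 -5.5 2.9 0 0 0 0;0.6 -5.5 2.9 0 0 0 0",
)

```text
time: 2.4
position: [0.5043, 0.1246, 0.1063]
tcp_rot: [3.072, -0.322, 0.406]
wrist_force: [-0.4, -0.5, -0.0]
width: 0.0001
finger_force: 0.0
```

```bash
python3 - <<'E'
from h import *
plan('units',.06)
cal=calibration("wrist");im,d=camera("wrist");cv2.imwrite("pics/w1.png",im)
np.savez("w1.npz",d=d,E=cal["extrinsics"],cx=cal["cx"],cy=cal["cy"])
E
```

```text
units 0.06 shift [-0.002 -0.067  0.012] turn [-0.0003 -0.0007 -0.0012] F [-0.39 -0.47 -0.01] t 2.4
```

View pics/w1.png

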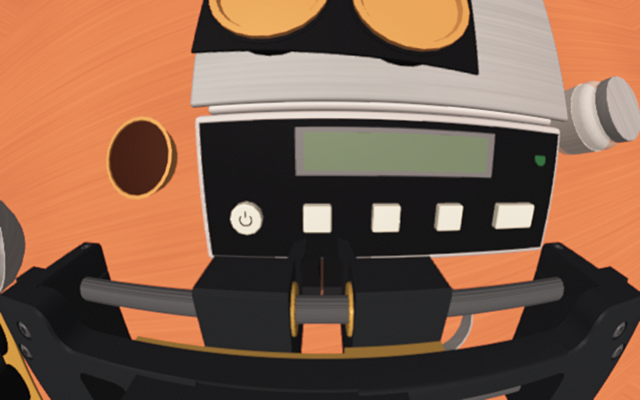

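The wrist view shows the keys at about (246,218), (317,217), (385,217), (449,216) and (514,215), with the shut fingertips around (321,250).

```bash
python3 - <<'E'
from h import *
im=cv2.imread("pics/w1.png");w=np.load("w1.npz");cal=dict(vertical_fov=calibration("wrist")["vertical_fov"],cx=w["cx"],cy=w["cy"],extrinsics=w["E"]);d=w["d"]
E=w["E"];f=200/np.tan(np.radians(cal["vertical_fov"])/2);P=[];Z=[]
for u,v in [(246,218),(317,217),(385,217),(449,216),(514,215)]:
    m=(im.min(2)>200).astype(np.uint8);n,l,s,c=cv2.connectedComponentsWithStats(m);i=l[v,u] or l[v+9,u]
    cu,cv=s[i,0]+(s[i,2]-1)/2,s[i,1]+(s[i,3]-1)/2
    P.append(ray(cal,cu,cv,True))
    x,y=(cu-cal["cx"])/f,(cv-cal["cy"])/f;r=np.hypot(x,y);D=np.median(d[int(cv)-4:int(cv)+5,int(cu)-4:int(cu)+5])
    p=np.array([np.tan(r)*x/r,np.tan(r)*y/r,1])*D;Z.append(E[:3,:3].T@(p-E[:3,3]))
    print(s[i],np.round(c[i],1),np.round(P[-1],4),np.round(Z[-1],4))
for p in (P,Z):
    th,t,Q=fit(p);print(np.degrees(th),t,np.round(Q,4).tolist(),"\nres",np.round((np.array(p)[:,:2]-Q)*1000,1).tolist())
E
```

```text
[231 204  29  30 540] [245.3 218.4] [0.5303 0.1763 0.048 ] [0.5302 0.1767 0.0467]
[304 207  26  25 648] [316.5 219. ] [0.5196 0.1261 0.048 ] [0.5194 0.1261 0.0465]
[373 206  27  25 603] [385.9 218.3] [0.5098 0.0775 0.048 ] [0.5097 0.0772 0.0466]
[438 206  24  24 507] [449.5 217.2] [0.4995 0.0292 0.048 ] [0.4992 0.0286 0.0467]
[496 206  37  22 702] [514.2 216. ] [ 0.4868 -0.0298  0.048 ] [ 0.4864 -0.031   0.0463]
-11.88421253429033 [0.63473999 0.0412498 ] [[0.5306, 0.1776], [0.5199, 0.1267], [0.5096, 0.0778], [0.4993, 0.0289], [0.4865, -0.0318]] 
res [[-0.3, -1.3], [-0.3, -0.7], [0.3, -0.3], [0.2, 0.3], [0.2, 2.0]]
-11.889266643517061 [0.63455038 0.04092876] [[0.5304, 0.1773], [0.5197, 0.1264], [0.5094, 0.0775], [0.4991, 0.0286], [0.4863, -0.0321]] 
res [[-0.2, -0.6], [-0.3, -0.3], [0.3, -0.3], [0.1, 0.1], [0.0, 1.1]]
```

```bash
sed -i 's/^KEY=.*/KEY=dict(power=[.5305,.1757,.0475],units=[.5198,.1250,.0475],tare=[.4865,-.0335,.0475])/' h.py; python3 -c "
from h import *
plan('power',.06);plan('power',.006)"
```

```text
power 0.06 shift [-0.029 -1.85   0.029] turn [-0.0003 -0.0011 -0.0016] F [ 1.24 -0.37 -1.44] t 2.45
power 0.006 shift [-0.031 -1.85   1.829] turn [-0.0003 -0.0011 -0.0016] F [ 1.24 -0.37 -1.44] t 2.45
```

arm_command(
  targets="-0.03 -1.85 0 0 0 0 0;-0.03 -1.85 0.3 0 0 0 0;-0.03 -1.85 0.9 0 0 0 0;-0.03 -1.85 1.4 0 0 0 0;-0.03 -1.85 1.7 0 0 0 0;-0.03 -1.85 1.7 0 0 0 0;-0.03 -1.85 1.7 0 0 0 0;-0.03 -1.85 1.7 0 0 0 0",
)

```text
time: 3.25
position: [0.5281, 0.177, 0.057]
tcp_rot: [3.072, -0.321, 0.406]
wrist_force: [-0.4, 0.1, -0.6]
width: 0.0002
finger_force: 0.0
```

```bash
python3 - <<'E'
from h import *
plan('power',.0)
im,d=camera("wrist");cv2.imwrite("pics/w2.png",im)
plan('power',.0)
E
```

```text
power 0.0 shift [0.001 0.027 0.327] turn [-0.0007 -0.001  -0.0006] F [-0.4   0.13 -0.61] t 3.25
power 0.0 shift [0.003 0.03  0.327] turn [-0.0008 -0.001  -0.0005] F [-0.51  0.48  0.2 ] t 3.3
```

View pics/w2.png

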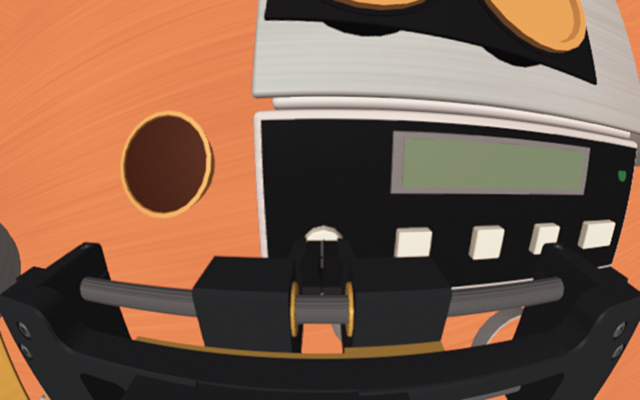

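The fingertip sits centred over the power key, whose top edge shows at (322,233). Pressing in small steps.

arm_command(
  targets="0 0.02 0.2 0 0 0 0;0 0.02 0.3 0 0 0 0;0 0.02 0.36 0 0 0 0;0 0.02 0.4 0 0 0 0;0 0.02 0.43 0 0 0 0;0 0.02 0.43 0 0 0 0;0 0.02 0.43 0 0 0 0",
)

```text
time: 4.0
position: [0.5309, 0.1759, 0.044]
tcp_rot: [3.072, -0.32, 0.404]
wrist_force: [-3.1, -1.7, 5.6]
width: 0.0004
finger_force: 2.8
```

```bash
cat > r.py <<'E'
from h import *
F=[]
for _ in range(4):
    o=bot.get_obs();F.append(o["wrist_force"]);camera("wrist")
print("F along tool -z",np.round(np.array(F)@Rg()[1],2));plan('power',0);plan("units",0);plan("tare",0)
E
python3 r.py
```

```text
F along tool -z [6.15 5.76 5.05 5.41]
power 0 shift [ 0.018  0.008 -0.117] turn [-0.0003  0.0001 -0.0002] F [-2.45 -2.    5.02] t 4.2
units 0 shift [ 0.018  1.735 -0.117] turn [-0.0003  0.0001 -0.0002] F [-2.45 -2.    5.02] t 4.2
tare 0 shift [ 0.022  7.134 -0.118] turn [-0.0003  0.0001 -0.0002] F [-2.45 -2.    5.02] t 4.2
```

About 5.5 N, so the key is about 4 mm down and registered. Retract, cross to the units key.

arm_command(
  targets="0.01 0 -0.2 0 0 0 0;0.01 0 -0.6 0 0 0 0;0.02 0 -0.6 0 0 0 0;0.02 0.6 -0.6 0 0 0 0;0.02 1.3 -0.6 0 0 0 0;0.02 1.73 -0.6 0 0 0 0;0.02 1.73 -0.45 0 0 0 0;0.02 1.73 -0.45 0 0 0 0;0.02 1.73 -0.45 0 0 0 0;0.02 1.73 -0.45 0 0 0 0",
)

```text
time: 5.2
position: [0.5175, 0.1263, 0.0569]
tcp_rot: [3.072, -0.319, 0.405]
wrist_force: [-0.3, -1.3, -0.9]
width: 0.0005
finger_force: 0.0
```

```bash
python3 - <<'E'
from h import *
im,d=camera("wrist");cv2.imwrite("pics/w3.png",im)
plan('units',.0)
E
```

```text
units 0.0 shift [-0.001  0.025  0.326] turn [-0.0007 -0.0001  0.0004] F [-0.63  0.55  0.04] t 5.25
```

View pics/w3.png

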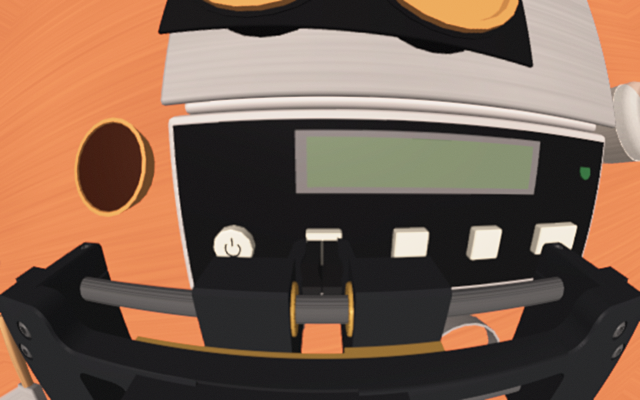

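The tip is centred on the units key (323,236), and the power key is up again at (233,244). Press units.

arm_command(
  targets="0 0.02 0.2 0 0 0 0;0 0.02 0.3 0 0 0 0;0 0.02 0.36 0 0 0 0;0 0.02 0.4 0 0 0 0;0 0.02 0.43 0 0 0 0;0 0.02 0.43 0 0 0 0;0 0.02 0.43 0 0 0 0",
)

```text
time: 5.95
position: [0.5204, 0.1246, 0.0446]
tcp_rot: [3.072, -0.32, 0.404]
wrist_force: [-4.0, 2.7, 3.5]
width: 0.0007
finger_force: 2.4
```

```bash
python3 r.py
```

```text
F along tool -z [4.51 4.5  4.   5.36]
power 0 shift [ 0.004 -1.738 -0.102] turn [-0.0004  0.0003 -0.0002] F [-4.5   2.03  3.7 ] t 6.15
units 0 shift [ 0.004 -0.011 -0.103] turn [-0.0004  0.0003 -0.0002] F [-4.5   2.03  3.7 ] t 6.15
tare 0 shift [ 0.008  5.388 -0.104] turn [-0.0004  0.0003 -0.0002] F [-4.5   2.03  3.7 ] t 6.15
```

About 4.6 N, so 3.4 mm down and registered. On to tare, lifted well over the other keys.

arm_command(
  targets="0 0 -0.2 0 0 0 0;0 0 -0.8 0 0 0 0;0 0 -1.2 0 0 0 0;0 1 -1.2 0 0 0 0;0 2.2 -1.2 0 0 0 0;0 3.4 -1.2 0 0 0 0;0 4.6 -1.2 0 0 0 0;0 5.39 -1.2 0 0 0 0;0 5.39 -1.2 0 0 0 0;0 5.39 -1.2 0 0 0 0",
)

```text
time: 7.15
position: [0.4783, -0.0319, 0.0795]
tcp_rot: [3.071, -0.322, 0.405]
wrist_force: [-0.9, -0.3, -0.3]
width: 0.0001
finger_force: 0.0
```

arm_command(
  targets="0 0 0.4 0 0 0 0;0 0 0.75 0 0 0 0;0 0 0.75 0 0 0 0;0 0 0.75 0 0 0 0",
)

```text
time: 7.55
position: [0.4837, -0.0325, 0.0569]
tcp_rot: [3.073, -0.319, 0.403]
wrist_force: [-0.5, 0.3, 0.3]
width: 0.0005
finger_force: 0.0
```

```bash
python3 - <<'E'
from h import *
im,d=camera("wrist");cv2.imwrite("pics/w4.png",im)
plan('tare',.0)
E
```

```text
tare 0.0 shift [0.006 0.009 0.338] turn [-0.0007  0.0005  0.0003] F [-1.05 -0.27 -0.1 ] t 7.6
```

View pics/w4.png

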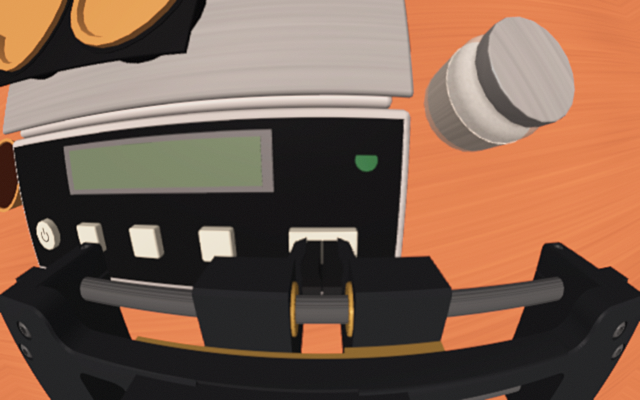

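The tip is centred on the wide tare key (323,238), the other keys are up, and the jar is clear. Press tare.

arm_command(
  targets="0 0 0.2 0 0 0 0;0 0 0.31 0 0 0 0;0 0 0.37 0 0 0 0;0 0 0.41 0 0 0 0;0 0 0.45 0 0 0 0;0 0 0.45 0 0 0 0;0 0 0.45 0 0 0 0",
)

```text
time: 8.3
position: [0.4872, -0.0337, 0.0445]
tcp_rot: [3.072, -0.32, 0.404]
wrist_force: [-2.4, 1.7, 3.9]
width: 0.0005
finger_force: 2.4
```

```bash
python3 r.py
```

```text
F along tool -z [4.41 4.49 5.03 4.88]
power 0 shift [-1.000e-03 -7.129e+00 -1.010e-01] turn [-0.0005  0.0001 -0.0003] F [-2.92  0.68  4.37] t 8.5
units 0 shift [-1.000e-03 -5.402e+00 -1.020e-01] turn [-0.0005  0.0001 -0.0003] F [-2.92  0.68  4.37] t 8.5
tare 0 shift [ 0.004 -0.003 -0.103] turn [-0.0005  0.0001 -0.0003] F [-2.92  0.68  4.37] t 8.5
```

About 4.7 N, so registered. Retract clear.

arm_command(
  targets="0 0 -0.2 0 0 0 0;0 0 -1 0 0 0 0;0 0 -2.2 0 0 0 0;0 0 -3.6 0 0 0 0;0 0 -4.5 0 0 0 0;0 0 -4.5 0 0 0 0;0 0 -4.5 0 0 0 0;0 0 -4.5 0 0 0 0",
)

```text
time: 9.3
position: [0.4526, -0.0266, 0.1737]
tcp_rot: [3.073, -0.321, 0.401]
wrist_force: [-0.7, -0.5, 0.5]
width: 0.0008
finger_force: 0.0
```

```bash
python3 - <<'E'
from h import *
o=bot.get_obs();print(o["position"],o["wrist_force"],np.abs(o["joint_vel"]).max())
im,d=camera("wrist");cv2.imwrite("pics/w5.png",im)
E
```

```text
[ 0.4526423  -0.02655755  0.17367256] [-0.70549148 -0.50557092  0.53763722] 0.008830863230144573
```

View pics/w5.png

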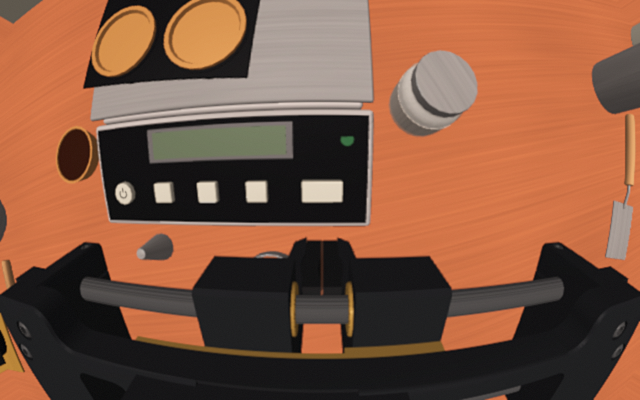

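All five keys are up, the hand is clear, and the bystanders look in place. The nozzle at (155,247) is standing, leaning only by perspective. A quick check against the first top picture, then hand in.

```bash
python3 - <<'E'
from h import *
im,_=camera("top");a=cv2.imread("pics/top0.png")
for n,(x0,y0,x1,y1) in dict(nozzle=(279,228,290,239),mould=(278,138,342,200),tart=(246,186,268,207),jar=(360,198,382,220)).items():
    print(n,np.abs(im[y0:y1,x0:x1].astype(int)-a[y0:y1,x0:x1]).mean().round(2))
E
```

```text
nozzle 0.61
mould 0.58
tart 0.64
jar 0.49
```

```bash
python3 -c "
from rig import bot
print(bot.finish_job())"
```

```text
the job is handed in; nothing more can be done
None
```

I pressed power, units and tare in that order, each at about 4.5–5.5 N. All keys came back up, the hand is clear, everything I compared against the first picture (mould, nozzle, tart and jar) is unmoved, and the job is handed in.

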